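# Restart the stirrer from zero and set its speed dial

## Robot

A 7-joint arm with a two-finger parallel gripper is mounted at the origin on a cart in front of the work surface, level with it; the furniture and walls round the work are solid. World frame = base frame: x ahead of the robot, y to its left, z up, the work surface at z = 0. Lengths are in m, angles in rad, forces in N, time in s.
With the tool pointing down it reaches from about 0.425 to 0.95 m from the base axis. Payload 4.7 kg.
Tool frame: the origin (TCP) lies between the finger pads; the fingertips stand 25 mm ahead of it and the grasp point (between the pads) lies 6 mm ahead of it; x points along the fingers, z is the direction in which the jaws open and shut, and the axes are right-handed (so a half turn about x gives the same grasp; the last joint's range is limited). The gripper opens to 85 mm and grips with 20 to 120 N. Pads are 22 mm wide; open, the fingers measure 114 mm over their backs; the gripper's body (76 mm by 85 mm) begins 54 mm behind the grasp point. The pads swing forward as they close: fully open they stand 13 mm farther back than shut.
Start: joints at [-1.182, 0.469, -0.049, 1.532, 0.024, 1.141, -0.082], TCP at [0.274, 0.617, 0.256] pointing down, gripper open.
Joint ranges: [-2.59, 2.59], [-0.33, 1.99], [-1.39, 1.29], [0.1, 2.45], [-1.04, 4.18], [0.21, 1.99], [-2.66, 2.66]. Speed limits (rad/s): [2.57, 2.57, 3.14, 3.14, 3.14, 3.14, 3.14].

## Interface

Orientations are given as a 3x3 rotation matrix whose columns are the frame's x, y, z axes.
In Python, from rig import * gives the robot as it stands. Calls block until the motion is done:
- movep(position, orientation): joint-space move of the TCP to a pose.
- move_l(position, attitude=None, feed=0.15, until_force=None): straight line of the TCP; attitude=None keeps the orientation; feed is the mean speed in m/s. With until_force (N) it stops when the force on the tool has changed by that much, and returns True; else False.
- move_joints(angles): joint-space move.
- command_gripper(opening, newtons=None): finger opening in m; newtons is the grip in N (None keeps the last); returns when the fingers have stopped.
- sleep(seconds).
- inverse_kinematics(position, orientation): joint angles nearest the present ones, or None.
- sense(): the state.
- camera(name): name is "scene" or "top"; returns (picture, depth): 384x512x3 uint8, red, green, blue; 384x512 float32, m along the optical axis (not along the pixel's ray), 0 where there is no reading.
- camera_params(name): a dict with "K" (3x3 intrinsics, pixels), "dist" ([k1, k2, p1, p2, k3] as OpenCV has them; the pictures are not rectified), "position" and "rotation" of the camera in the world. Camera axes: x right, y down, z forward; pixel columns grow to the right and rows downward; lengths in m; the calibration is good to about 2 mm. A picture is of the moment at which its call begins. camera_params takes no time and is no camera call.
A pose or a line that the arm cannot do raises Unreachable and nothing moves.
- finish_job(): hands the job in, once; it reports no verdict.
The state is a dict: "time_s": time; "joint_pos": joint angles; "qd": joint speeds; "joint_efforts": joint torques, N m; "position": TCP position; "tcp_rot": TCP orientation; "wrist_force": force on the tool from outside, world axes, zero at the start; "ft_torque": the same for the moment, N m; "finger_gap": finger opening in m.
Only numpy, scipy, OpenCV 4.12 (cv2) and the standard library are available. Lean on these libraries where they do the work, as an engineer would, in place of code of your own. Each camera call takes 0.05 s, during which the arm holds its last target.

## Task

The magnetic stirrer under the flask was left with its speed dial turned up, and it must be started from zero so that the stirring does not begin with a jerk. Working only with the fingertips, push the pointed dial round anticlockwise to its zero mark (the small ring on the left), press the round start key beside it fully down and let it up, then push the dial clockwise, counting four clicks, to the fourth line, and leave it clicked in there, clear of it. Push the dial gently and do not pinch it, never turn it past the fourth line or press the key while the dial is off zero, and lift nothing: the flask and the other things stay where they are.

Things in the scene. Friction and masses are not known exactly. Their poses are not given: they have to be found in the camera images.
- stirrer: magnetic stirrer, white housing 270 x 160 mm, fixed to the bench; origin at the middle of its underside, x from its control end (towards the robot) to its far end, y left, z up. The black control panel at the near end slopes down towards the robot by 10 degrees (0.1745 rad); the middle of its face lies at (-73, 0, 56) mm
- plate_centre (a point): centre of the stirrer's round steel plate, on its top: 132 mm across, 77 mm above the bench, 145 mm from the dial's axis; the flask stands here
- dial (a joint): speed dial, rad, growing clockwise seen from above. Seven click positions 0.5236 apart, from 0 (nose to the stirrer's left, +y) over 1.571 (nose to its far end, +x) to 3.142. A sprung ball holds it in each; going over a click takes about 0.08 N m (3 to 4 N on the bar), and past half-way it jumps on to the next by itself. Stops 0.05 rad outside the end positions
- dial_hub (a point): point on the dial's axis 16 mm above the panel face; turns with the dial: z is the axis (out of the panel), y points along the bar to the nose. Grey dial: skirt 41 mm across, 6 mm high; on it an upright bar 12 mm thick, top 24 mm above the panel, reaching 24 mm from the axis at the tail and 34 mm at the nose (8.5 mm thick beyond 24 mm; white line on top)
- dial_nose (a point): tip of the dial's nose, 34 mm from the axis, 16 mm above the panel face. White marks on the panel round the dial, 41 mm from the axis: a small ring at zero (left), then clockwise six lines, one per click, each longer and thicker than the one before
- start_key (a joint): travel of the start key, m: 0 up, 0.005 fully down; springs back when released
- start_key_top (a point): centre of the top of the start key: round grey push key 22 mm across in an aluminium bezel 33 mm across, on the panel to the right of the dial, 76 mm from the dial's axis; key top 16 mm and bezel 4 mm above the panel face; z points out of the panel, pressed along -z, fully down at about 4.5 N
- flask: glass conical flask, 81 mm across the foot, 36 mm across the neck, 122 mm high, standing loose on the stirrer's plate; origin at the middle of its underside
- pen: felt marker 136 mm long lying along the right side of the stirrer; origin at the middle of the underside
- spanner: steel spanner 128 mm long lying along the left side of the stirrer; origin at the middle of its underside
- dish: glass dish 60 mm across, 15 mm high, in front of the test tube rack; origin under its centre
Mind the look-alikes: they are no part of the job. Leave any purple look-alike of the flask alone.

How it is judged:
On the way, in this order (a step that is already met when the one before it is completed fails the run):
1. the dial is pushed back to zero (value of joint dial below 0.13 rad and value of joint start_key below 0.001 m), for 0.2 s.
2. the start key is pressed fully down with the dial at zero (value of joint start_key above 0.004 m and value of joint dial below 0.13 rad), for 0.05 s.
3. the dial is pushed up to the fourth line and clicks in (value of joint dial between 1.9544 and 2.2344 rad and velocity of joint dial between -0.1 and 0.1 rad/s and value of joint start_key below 0.001 m), for 0.3 s.
At the end, for the whole second after the job is handed in: The dial rests clicked in at the fourth line (within 8 degrees), the start key is up, the flask stands upright on the plate within 20 mm of where it was, and all other things are within 30 mm of where they were (all of step 3 and distance of flask from where it was at the start of the episode below 0.02 m and angle between flask's own z axis and vertical below 0.15 rad and distance of each of pen, spanner, dish from where it was at the start of the episode below 0.03 m); the robot touches nothing.
It fails at once if the dial is turned past the fourth line (more than half a click) (value of joint dial above 2.4 rad).
It fails at once if the start key is pressed while the dial is off zero (value of joint start_key above 0.0025 m and value of joint dial above 0.2618 rad).
It fails at once if the dial is pinched or pushed hard: more than 25 N from the fingers (contact force between the fingers and dial above 25 N).
It fails at once if the flask is lifted, shifted by more than 20 mm or tipped (not (distance of flask from where it was at the start of the episode below 0.02 m and angle between flask's own z axis and vertical below 0.15 rad)).
It fails at once if another thing on the bench is lifted or shifted by more than 30 mm (not (distance of each of pen, spanner, dish from where it was at the start of the episode below 0.03 m)).
It also fails if it takes over 61 s, if anything falls off the work surface, if the arm or the gripper's body presses on something with over 40 N, if the wrist force passes 120 N, or if a joint passes its speed limit or range.

## Working session

There is one attempt and no reset: what is moved stays moved. The work goes in short steps, each a Python script; the robot and the scene stay as the last script left them, time stands still between calls to the robot, and variables do not carry over. Pictures are saved under pics/ and viewed, and the job is handed in when it is done.

```bash
mkdir -p pics; ls
python3 - <<'E'
from rig import *
import cv2, numpy as np
for n in ("scene","top"):
    im,d=camera(n); p=camera_params(n)
    cv2.imwrite(f"pics/{n}0.png",im[:,:,::-1]); np.savez(f"{n}0.npz",im=im,d=d)
    print(n,p)
print(sense())
E
```

```text
pics
scene {'K': array([[473.59653706,   0.        , 261.69645577],
       [  0.        , 473.59653706, 184.19660165],
       [  0.        ,   0.        ,   1.        ]]), 'dist': array([-0.18304771,  0.        ,  0.        ,  0.        ,  0.        ]), 'position': array([-0.1894133 ,  0.84934257,  0.59920989]), 'rotation': array([[-0.73107268, -0.2815122 ,  0.62151719],
       [-0.68220659,  0.31663423, -0.65904243],
       [-0.01126514, -0.90581104, -0.42353212]])}
top {'K': array([[456.89044428,   0.        , 257.27889777],
       [  0.        , 456.89044428, 190.97676405],
       [  0.        ,   0.        ,   1.        ]]), 'dist': array([-0.16300287,  0.        ,  0.        ,  0.        ,  0.        ]), 'position': array([0.51661984, 0.00137171, 1.22068215]), 'rotation': array([[ 0.00935499, -0.9976078 ,  0.06849202],
       [-0.99991376, -0.00870129,  0.00983631],
       [-0.00921681, -0.06857813, -0.99760317]])}
{'time_s': 0.1, 'joint_pos': array([-1.18192107,  0.46937612, -0.04861998,  1.53357841,  0.02411251,
        1.14099285, -0.08227739]), 'qd': array([-0.000492  , -0.00227958, -0.00072963, -0.00387648,  0.00011063,
        0.00232307, -0.00061087]), 'joint_efforts': array([ 3.27974267e-04, -5.11514604e+01, -4.71339875e-02, -2.38389391e+01,
        1.07965837e-02,  4.36189701e-03, -2.23402225e-05]), 'position': array([0.27364646, 0.61651699, 0.25535439]), 'tcp_rot': array([[-6.60923758e-04, -9.14026021e-01,  4.05655021e-01],
       [-1.64043036e-03,  4.05655555e-01,  9.14024551e-01],
       [-9.99998436e-01, -6.13482723e-05, -1.76750343e-03]]), 'wrist_force': array([0.58905957, 0.01662486, 0.15147405]), 'ft_torque': array([ 0.01449608, -0.01001477, -0.04597962]), 'finger_gap': 0.08534970459891063}
```

View pics/scene0.png

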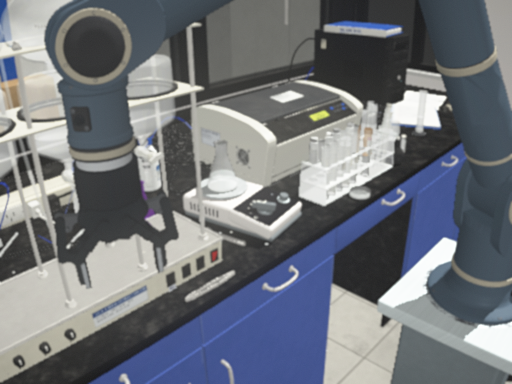

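View pics/top0.png

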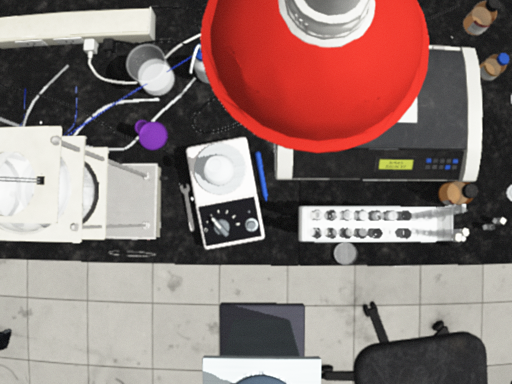

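The top view shows the white stirrer at about (223,192), with the flask at (218,172), dial at (219,226) and key at (251,226). The spanner is at (187,207), the pen at (262,176) and the dish at (345,254). Look-alikes are the purple flask at (152,135) and the beaker or white things at (155,75). The scene view shows the stirrer at (245,205). Next I'll crop in close.

Run:
```python
import cv2, numpy as np
a=np.load("top0.npz")["im"][:,:,::-1]; b=np.load("scene0.npz")["im"][:,:,::-1]
c=cv2.resize(a[130:255,175:275],None,fx=4.8,fy=4.8,interpolation=cv2.INTER_CUBIC)
e=cv2.resize(b[130:250,175:310],None,fx=5,fy=5,interpolation=cv2.INTER_CUBIC)
cv2.imwrite("pics/tc.png",c);cv2.imwrite("pics/sc.png",e)
```

```text
(no output)
```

View pics/tc.png

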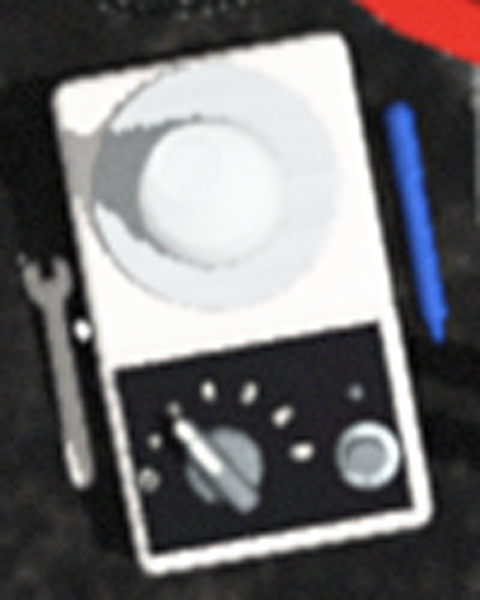

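View pics/sc.png

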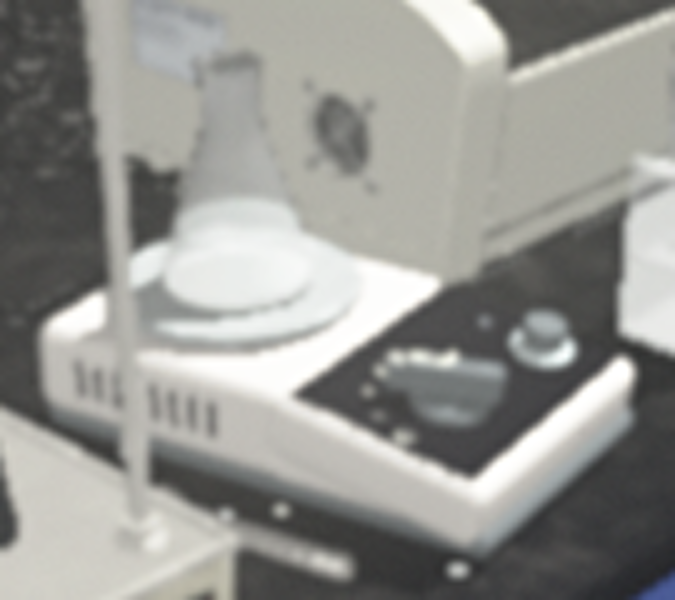

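```bash
cat > h.py <<'E'
import numpy as np, cv2
def ray(p,uv):
    uv=np.asarray(uv,float).reshape(-1,1,2)
    n=cv2.undistortPoints(uv,p["K"],p["dist"]).reshape(-1,2)
    d=np.c_[n,np.ones(len(n))]@np.asarray(p["rotation"]).T
    return np.asarray(p["position"]),d
def onplane(p,uv,p0,n):
    o,d=ray(p,uv); t=((p0-o)@n)/(d@n); return o+d*t[:,None]
def proj(p,X):
    R=np.asarray(p["rotation"]).T; r,_=cv2.Rodrigues(R)
    return cv2.projectPoints(np.asarray(X,float).reshape(-1,1,3),r,-R@p["position"],p["K"],p["dist"])[0].reshape(-1,2)
E
python3 - <<'E'
from rig import camera_params
from h import *
from scipy.optimize import least_squares
p=camera_params("top"); z=np.load("top0.npz"); im=z["im"]; d=z["d"]
g=cv2.cvtColor(im,cv2.COLOR_RGB2GRAY)
X0,Y0=175,130; s=8
big=cv2.resize(g[130:255,175:275],None,fx=s,fy=s,interpolation=cv2.INTER_CUBIC)
# approximate mark windows (crop px /4.8)
ap=np.array([(148,480),(155,440),(173,407),(208,390),(250,392),(283,415),(302,450)])/4.8
uv=[]
for a in ap:
    x,y=a; xi,yi=int(round(x)),int(round(y)); w=g[130+yi-2:130+yi+4,175+xi-2:175+xi+4].astype(float)
    w=np.clip(w-60,0,None); yy,xx=np.mgrid[yi-2:yi+4,xi-2:xi+4]
    uv.append(((xx*w).sum()/w.sum()+175,(yy*w).sum()/w.sum()+130))
uv=np.array(uv); print(uv.round(2).tolist())
# plate: depth-based
def bp(u,v):
    o,dr=ray(p,[(u,v)]); return (o+dr*d[int(round(v)),int(round(u))])[0]
for q in [(218,172),(240,165),(200,185),(225,195),(212,240),(205,215),(240,235),(251,226),(219,226)]: print(q,bp(*q).round(4))
E
```

```text
[[205.38, 229.44], [206.84, 221.48], [211.96, 216.74], [217.97, 210.96], [226.48, 211.49], [233.34, 216.23], [237.59, 223.59]]
(218, 172) [0.6319 0.103  0.1711]
(240, 165) [0.66   0.0567 0.08  ]
(200, 185) [0.5166 0.0014 1.2207]
(225, 195) [0.5851 0.0947 0.0641]
(212, 240) [0.4701 0.1278 0.0491]
(205, 215) [0.5338 0.145  0.0627]
(240, 235) [0.4837 0.0561 0.0485]
(251, 226) [0.5072 0.0276 0.0715]
(219, 226) [0.5064 0.1077 0.0759]
```

```bash
cat > loc.py <<'E'
from rig import camera_params
from h import *
from scipy.optimize import least_squares
import sys
p=camera_params("top"); im=np.load("top0.npz")["im"]; g=cv2.cvtColor(im,cv2.COLOR_RGB2GRAY)
s=8; x0,y0=175,130
big=cv2.resize(g[130:255,175:275],None,fx=s,fy=s,interpolation=cv2.INTER_CUBIC)
def full(q): return (np.asarray(q,float)+0.5)/s-0.5+[x0,y0]
# black panel
bl=(big<110).astype(np.uint8)
bl=cv2.morphologyEx(bl,cv2.MORPH_OPEN,np.ones((9,9)))
n,lab,st,ce=cv2.connectedComponentsWithStats(bl)
cy,cx=int((228-130)*s),int((245-175)*s) 
for i in range(1,n):
    if st[i,4]>3000: print(i,st[i],full(ce[i]).round(1))
l=lab[int((240-130)*s),int((235-175)*s)]
m=(lab==l).astype(np.uint8)
cs=max(cv2.findContours(m,cv2.RETR_EXTERNAL,cv2.CHAIN_APPROX_NONE)[0],key=cv2.contourArea)
hull=cv2.convexHull(cs)
r=cv2.boxPoints(cv2.minAreaRect(hull)); ap=cv2.approxPolyDP(hull,14,True).reshape(-1,2)
print("panel quad",full(ap).round(2).tolist()); print("rect",full(r).round(2).tolist())
# white housing outline
w=(big>150).astype(np.uint8); w=cv2.morphologyEx(w,cv2.MORPH_OPEN,np.ones((9,9)))
cs=max(cv2.findContours(w,cv2.RETR_EXTERNAL,cv2.CHAIN_APPROX_NONE)[0],key=cv2.contourArea)
r2=cv2.boxPoints(cv2.minAreaRect(cs)); print("housing",full(r2).round(2).tolist())
# bezel: 
sub=(big>100).astype(np.uint8); n,lab,st,ce=cv2.connectedComponentsWithStats(sub)
l=lab[int((226-130)*s),int((251.5-175)*s)]; print("bezel",st[l],full(ce[l]).round(2))
cc=cv2.findContours((lab==l).astype(np.uint8),cv2.RETR_EXTERNAL,cv2.CHAIN_APPROX_NONE)[0][0]
el=cv2.fitEllipse(cc); print(full(el[0]).round(2),np.array(el[1])/s)
E
python3 loc.py
```

```text
1 [     0      0    800   1000 359020] [224.5 190.9]
2 [   192    539    494    385 114512] [228.8 220.2]
panel quad [[252.94, 196.94], [260.19, 235.06], [206.06, 244.81], [198.56, 207.19]]
rect [[197.98, 206.67], [253.54, 196.43], [260.71, 235.33], [205.15, 245.57]]
housing [[184.44, 147.23], [246.18, 135.7], [265.38, 238.52], [203.64, 250.06]]
bezel [    87     54    636    906 295061] [223.65 180.78]
[225.1  192.89] [ 71.79260254 126.94316101]
```

```bash
cat > loc2.py <<'E'
from rig import camera_params
from h import *
from scipy.optimize import least_squares
p=camera_params("top"); im=np.load("top0.npz")["im"]; g=cv2.cvtColor(im,cv2.COLOR_RGB2GRAY)
quad=np.array([[252.94,196.94],[260.19,235.06],[206.06,244.81],[198.56,207.19]]) # far-right, near-right, near-left, far-left
marks=np.array([[205.38,229.44],[206.84,221.48],[211.96,216.74],[217.97,210.96],[226.48,211.49],[233.34,216.23],[237.59,223.59]])
psi=0.18; o=np.array([0.57,0.10,0])
t=np.radians(10)
for k in range(15):
    R=np.array([[np.cos(psi),-np.sin(psi),0],[np.sin(psi),np.cos(psi),0],[0,0,1]])
    Rt=R@np.array([[np.cos(t),0,-np.sin(t)],[0,1,0],[np.sin(t),0,np.cos(t)]]) # x up-slope, z normal
    pc=o+R@np.array([-.073,0,.056])
    P=onplane(p,quad,pc,Rt[:,2])
    c=P.mean(0); 
    e=(P[0]-P[1])+(P[3]-P[2]); l=(P[3]-P[0])+(P[2]-P[1])
    a1=np.arctan2(e[1],e[0]); a2=np.arctan2(-l[0],l[1]); psi=(a1+a2)/2
    o=c-R@np.array([-.073,0,.056]); o[2]=0
print("psi",psi,a1,a2,"origin",o,"centre",c, "sides",[np.linalg.norm(P[i]-P[(i+1)%4]).round(4) for i in range(4)])
M=onplane(p,marks,pc,Rt[:,2]); L=(M-pc)@Rt  # panel coords
f=lambda q:np.hypot(L[:,0]-q[0],L[:,1]-q[1])-0.041
r=least_squares(f,[0,.03],loss='soft_l1',f_scale=.001); print("dial in panel",r.x,"res",(f(r.x)*1e3).round(1))
d=L[:,:2]-r.x; print("mark angles (cw from +y)",np.arctan2(d[:,0],d[:,1]).round(3))
D=pc+Rt@np.r_[r.x,0]; print("dial axis on panel",D)
# bezel
s=8; big=cv2.resize(g[215:240,240:264],None,fx=s,fy=s,interpolation=cv2.INTER_CUBIC)
m=(big>95).astype(np.uint8); n,lab,st,ce=cv2.connectedComponentsWithStats(m)
l=lab[int(11.5*s),int(11.5*s)]; cc=cv2.findContours((lab==l).astype(np.uint8),cv2.RETR_EXTERNAL,cv2.CHAIN_APPROX_NONE)[0][0]
el=cv2.fitEllipse(cc); uvb=(np.array(el[0])+.5)/s-.5+[240,215]; print("bezel",uvb,np.array(el[1])/s,st[l])
B=onplane(p,[uvb],pc+.004*Rt[:,2],Rt[:,2])[0]; bL=(B-pc)@Rt; print("bezel panel",bL, "dist dial",np.hypot(*(bL[:2]-r.x)))
# plate
uvp=None
s=8; big=cv2.resize(im[138:200,185:255],None,fx=s,fy=s,interpolation=cv2.INTER_CUBIC)
cv2.imwrite("pics/plate.png",big[:,:,::-1])
np.savez("pose.npz",psi=psi,o=o,Rt=Rt,R=R,pc=pc,dial=r.x)
E
python3 loc2.py
```

```text
psi 0.19272887734360872 0.19298983914346493 0.1924679155437525 origin [0.59058204 0.09716986 0.        ] centre [0.51893362 0.08318759 0.056     ] sides [np.float64(0.1001), np.float64(0.1412), np.float64(0.0992), np.float64(0.1406)]
dial in panel [-0.01113948  0.02186397] res [ 1.6 -0.4 -4.8  1.2  0.6 -0.6  0.2]
mark angles (cw from +y) [0.029 0.538 0.997 1.529 2.052 2.575 3.116]
dial axis on panel [0.5039787  0.10254554 0.05406565]
bezel [253.1359024  228.87295914] [21.71710587 27.10400009] [    0     0   192   200 19479]
bezel panel [-0.03011854 -0.05589411  0.004     ] dist dial 0.08004075903160274
```

```bash
cat > loc3.py <<'E'
from rig import camera_params
from h import *
from scipy.optimize import least_squares
z=np.load("pose.npz"); Rt,pc,R,o=z["Rt"],z["pc"],z["R"],z["o"]
pt=camera_params("top"); psn=camera_params("scene")
g=cv2.cvtColor(np.load("top0.npz")["im"],cv2.COLOR_RGB2GRAY)
s=8; big=cv2.resize(g[215:238,242:263],None,fx=s,fy=s,interpolation=cv2.INTER_CUBIC)
c=cv2.HoughCircles(cv2.GaussianBlur(big,(9,9),2),cv2.HOUGH_GRADIENT,1,200,param1=60,param2=10,minRadius=38,maxRadius=64)
print(c); q=(c[0,0,:2]+.5)/s-.5+[242,215]; print("bezel px",q,c[0,0,2]/s)
B=onplane(pt,[q],pc+.004*Rt[:,2],Rt[:,2])[0]; bL=(B-pc)@Rt; print("bezel panel",bL)
dial=z["dial"]
# rejecting mark 2
marks=np.array([[205.38,229.44],[206.84,221.48],[217.97,210.96],[226.48,211.49],[233.34,216.23],[237.59,223.59]])
L=(onplane(pt,marks,pc,Rt[:,2])-pc)@Rt
k=np.array([0,1,3,4,5,6])*np.pi/6
dc=L[:,:2]-0.041*np.c_[np.sin(k),np.cos(k)]; print("dial per-mark",(dc*1e3).round(1).tolist(),dc.mean(0)); dial=dc.mean(0)
print("key dist",np.hypot(*(bL[:2]-dial)))
pts={}
for i in range(7): pts[f"m{i}"]=pc+Rt@np.r_[dial+0.041*np.array([np.sin(i*np.pi/6),np.cos(i*np.pi/6)]),0]
a=np.pi/3
for nm,rr in(("nose",.034),("tail",-.024)): pts[nm]=pc+Rt@np.r_[dial+rr*np.array([np.sin(a),np.cos(a)]),.024]
pts["key"]=pc+Rt@np.r_[bL[:2],.016]
plate=pc+Rt@np.r_[dial,0]; 
pts["plate"]=o+R@np.array([ (R.T@(plate-o))[0]+np.sqrt(.145**2-dial[1]**2)*1.0,0,.077])
for h,hn in((.0,""),):
  for yy in(.08,-.08): pts[f"c{yy}"]=o+R@np.array([-.135,yy,.0])
print("dial world",plate,"plate",pts["plate"])
for nm,p,cr,f in(("top",pt,(130,255,175,275),4.8),("scene",psn,(130,250,175,310),5)):
    im=np.load(nm+"0.npz")["im"][:,:,::-1]
    e=cv2.resize(im[cr[0]:cr[1],cr[2]:cr[3]],None,fx=f,fy=f,interpolation=cv2.INTER_CUBIC)
    for n,X in pts.items():
        u=(proj(p,X)[0]-[cr[2],cr[0]]+.5)*f; cv2.circle(e,tuple(int(v) for v in u),3,(0,0,255) if n!="nose" else (0,255,0),-1)
    cv2.imwrite(f"pics/ov_{nm}.png",e)
np.savez("pose2.npz",Rt=Rt,pc=pc,R=R,o=o,dial=dial,key=bL[:2])
E
python3 loc3.py
```

```text
[[[75.5 78.5 53.1]]]
bezel px [251.    224.375] 6.6375
bezel panel [-0.0176837  -0.05267522  0.004     ]
dial per-mark [[-9.9, 23.4], [-10.8, 21.2], [-9.9, 23.6], [-9.7, 23.1], [-9.9, 23.3], [-10.1, 21.7]] [-0.01007108  0.02272436]
key dist 0.07578290085888471
dial world [0.5048466  0.10359152 0.05425118] plate [0.64975596 0.10871772 0.077     ]
```

```bash
sleep 1
```

```text
(no output)
```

View pics/ov_top.png

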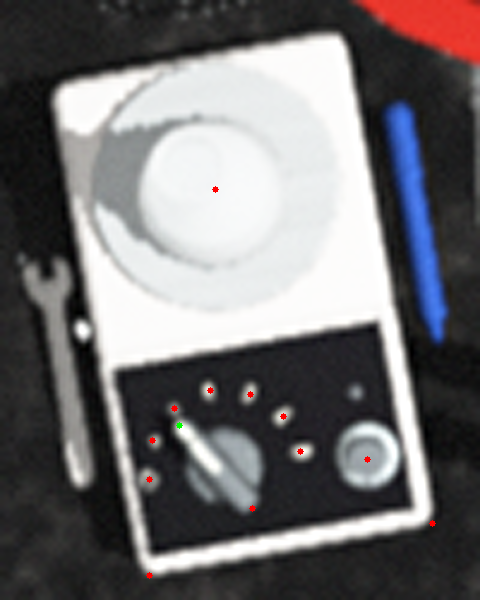

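View pics/ov_scene.png

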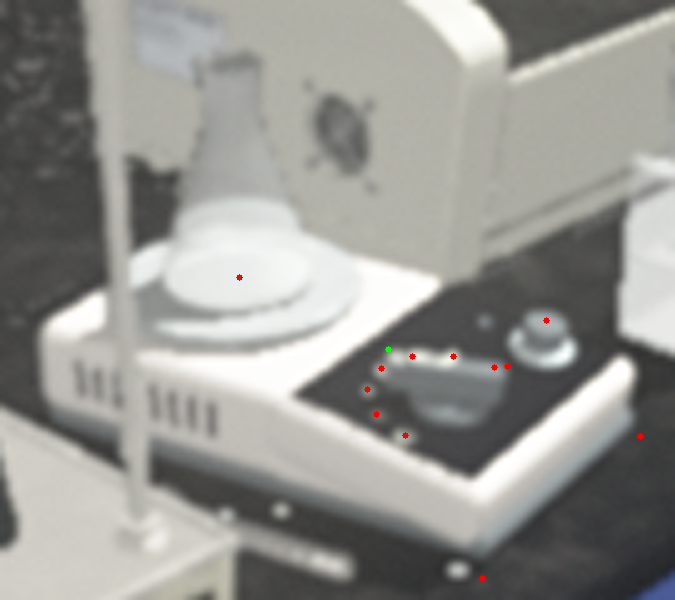

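Both views agree. Reprojected marks, key and plate centre fall on their features in each picture, dial to key is 75.8 mm (given 76), and dial to plate fits 145 mm. The nose points at the second line, so the dial is at about 1.05. The candidates for the dial were the pointed bar at top (219,226) and the round key at (251,225), and the bar matches the description. Next I'll check obstacle heights and plan the IK.

```bash
cat >> h.py <<'E'
import os
if os.path.exists("pose2.npz"):
    _z=np.load("pose2.npz"); Rt,pc,DIAL,KEY=_z["Rt"],_z["pc"],_z["dial"],_z["key"]
TIP=0.025
def att(phi):
    """tool x = -panel normal; tool y = clockwise tangent t(phi)"""
    x=-Rt[:,2]; y=Rt@np.array([np.cos(phi),-np.sin(phi),0]); return np.c_[x,y,np.cross(x,y)]
def tcp(xy,h,tip=None):
    """TCP for fingertip at panel coords xy, height h above panel"""
    return pc+Rt@np.r_[xy,h+(TIP if tip is None else tip)]
def blk(th,r,off):
    return DIAL+r*np.array([np.sin(th),np.cos(th)])+off*np.array([np.cos(th),-np.sin(th)])
E
python3 - <<'E'
from rig import *
from h import *
p=camera_params("top"); d=np.load("top0.npz")["d"]
o,r=ray(p,[(u,v) for v in range(384) for u in range(512)])
X=(o+r*d.reshape(-1)[:,None]).reshape(384,512,3); ok=d>0
for v0 in range(0,256,32):
    print([ (round(float(X[v0:v0+32,u0:u0+32,2][ok[v0:v0+32,u0:u0+32]].max()),2) if ok[v0:v0+32,u0:u0+32].any() else None) for u0 in range(0,512,32)])
print(X[70,250].round(3),X[140,300].round(3))
for phi in np.radians([0,30,60,90,120]):
    for s in (0,np.pi):
        q=inverse_kinematics(tcp(blk(phi,.028,0),.05),att(phi+s)); print(np.degrees(phi),s>0,None if q is None else np.round(q,2))
E
```

```text
[0.07, 0.07, 0.07, 0.07, 0.07, 0.01, 0.65, 0.69, 0.71, 0.76, 0.78, 0.77, 0.69, 0.66, 0.1, 0.15]
[0.07, 0.07, 0.07, 0.14, 0.14, 0.2, 0.65, 0.68, 0.7, 0.72, 0.72, 0.7, 0.69, 0.66, 0.22, 0.13]
[0.02, 0.01, 0.03, 0.14, 0.14, 0.2, 0.63, 0.67, 0.68, 0.69, 0.69, 0.69, 0.68, 0.63, 0.22, 0.22]
[0.59, 0.59, 0.22, 0.19, 0.13, 0.04, 0.59, 0.64, 0.66, 0.67, 0.67, 0.67, 0.65, 0.59, 0.22, 0.22]
[0.6, 0.61, 0.57, 0.44, 0.13, 0.07, 0.2, 0.59, 0.61, 0.63, 0.63, 0.62, 0.59, 0.21, 0.22, 0.21]
[0.66, 0.61, 0.55, 0.41, 0.25, 0.07, 0.2, 0.16, 0.2, 0.2, 0.18, 0.18, 0.18, 0.18, 0.2, 0.03]
[0.62, 0.6, 0.55, 0.4, 0.08, 0.02, 0.09, 0.08, 0.07, 0.18, 0.18, 0.18, 0.18, 0.19, 0.21, 0.06]
[0.58, 0.57, 0.53, 0.42, 0.23, 0.01, 0.09, 0.08, 0.06, 0.16, 0.16, 0.16, 0.16, 0.18, 0.22, 0.05]
[0.709 0.018 0.659] [ 0.632 -0.052  0.588]
0.0 False [-0.82  0.32  0.56  2.2  -0.31  0.51 -1.42]
0.0 True [-0.42  0.29  0.07  2.17  0.02  0.5   1.4 ]
29.999999999999996 False [-0.87  0.35  0.64  2.17 -0.39  0.54 -1.86]
29.999999999999996 True [-0.48  0.31  0.16  2.15 -0.05  0.52  0.95]
59.99999999999999 False [-1.16  0.55  1.12  2.16 -0.82  0.7  -1.94]
59.99999999999999 True [-0.53  0.32  0.25  2.13 -0.12  0.53  0.52]
90.0 False [ 0.6   0.62 -1.18  2.07  0.88  0.83  2.26]
90.0 True [-0.57  0.33  0.34  2.13 -0.19  0.54  0.09]
119.99999999999999 False [-0.16  0.32 -0.12  2.11  0.1   0.54  2.45]
119.99999999999999 True [-0.61  0.33  0.41  2.14 -0.25  0.54 -0.35]
```

Run:
```python
from rig import *
from h import *
for nm in("top","scene"):
    p=camera_params(nm); d=np.load(nm+"0.npz")["d"]
    o,r=ray(p,[(u,v) for v in range(384) for u in range(512)])
    X=(o+r*d.reshape(-1)[:,None]); X=X[d.reshape(-1)>0]
    for za,zb in((.03,.15),(.15,.25),(.25,.35),(.35,.5),(.5,.7)):
        for ya,yb in((.17,.25),(.25,.33),(.33,.45),(.45,.6),(.6,.8)):
            m=(X[:,2]>za)&(X[:,2]<zb)&(X[:,1]>ya)&(X[:,1]<yb)&(X[:,0]<.9)&(X[:,0]>0)
            if m.sum()>3: print(nm,"z",za,zb,"y",ya,yb,"x min",np.sort(X[m,0])[:4].round(3)[[0,3]],m.sum())
```

```text
top z 0.03 0.15 y 0.17 0.25 x min [0.564 0.572] 455
top z 0.03 0.15 y 0.25 0.33 x min [0.47  0.473] 2901
top z 0.03 0.15 y 0.33 0.45 x min [0.469 0.471] 1941
top z 0.03 0.15 y 0.45 0.6 x min [0.73  0.744] 24
top z 0.03 0.15 y 0.6 0.8 x min [0.779 0.786] 4
top z 0.15 0.25 y 0.17 0.25 x min [0.867 0.87 ] 7
top z 0.15 0.25 y 0.25 0.33 x min [0.503 0.504] 85
top z 0.15 0.25 y 0.33 0.45 x min [0.684 0.686] 84
top z 0.25 0.35 y 0.25 0.33 x min [0.503 0.503] 116
top z 0.25 0.35 y 0.45 0.6 x min [0.234 0.235] 191
top z 0.35 0.5 y 0.25 0.33 x min [0.483 0.483] 2141
top z 0.35 0.5 y 0.33 0.45 x min [0.483 0.485] 133
top z 0.5 0.7 y 0.25 0.33 x min [0.481 0.481] 4913
top z 0.5 0.7 y 0.33 0.45 x min [0.481 0.481] 4439
scene z 0.03 0.15 y 0.17 0.25 x min [0.52  0.529] 861
scene z 0.03 0.15 y 0.25 0.33 x min [0.465 0.467] 1351
scene z 0.03 0.15 y 0.33 0.45 x min [0.464 0.465] 2081
scene z 0.03 0.15 y 0.45 0.6 x min [0.467 0.467] 4497
scene z 0.03 0.15 y 0.6 0.8 x min [0.453 0.454] 6390
scene z 0.15 0.25 y 0.25 0.33 x min [0.499 0.5  ] 350
scene z 0.15 0.25 y 0.33 0.45 x min [0.558 0.559] 152
scene z 0.15 0.25 y 0.45 0.6 x min [0.243 0.244] 274
scene z 0.15 0.25 y 0.6 0.8 x min [0.281 0.282] 501
scene z 0.25 0.35 y 0.25 0.33 x min [0.499 0.499] 276
scene z 0.25 0.35 y 0.33 0.45 x min [0.5   0.501] 894
scene z 0.25 0.35 y 0.45 0.6 x min [0.231 0.232] 2483
scene z 0.25 0.35 y 0.6 0.8 x min [0.246 0.247] 3876
scene z 0.35 0.5 y 0.25 0.33 x min [0.479 0.48 ] 567
scene z 0.35 0.5 y 0.33 0.45 x min [0.477 0.479] 2704
scene z 0.35 0.5 y 0.45 0.6 x min [0.239 0.24 ] 3592
scene z 0.35 0.5 y 0.6 0.8 x min [0.229 0.229] 9688
scene z 0.5 0.7 y 0.17 0.25 x min [0.046 0.048] 1508
scene z 0.5 0.7 y 0.25 0.33 x min [0.478 0.478] 55
scene z 0.5 0.7 y 0.45 0.6 x min [0.198 0.199] 5316
scene z 0.5 0.7 y 0.6 0.8 x min [0.218 0.218] 7279
```

Run:
```python
from rig import *
from h import *
import math
s=sense(); Rd=s["tcp_rot"]
A=att(math.radians(75)+math.pi)
for P in ([.20,.40,.27],[.31,.32,.27],[.42,.13,.25]):
    q=inverse_kinematics(P,A); print(P,None if q is None else np.round(q,2))
movep([.20,.40,.27],Rd)
command_gripper(0.0,20)
movep([.31,.32,.27],A)
movep([.42,.13,.25],A)
s=sense(); print(s["time_s"],s["position"].round(4),s["joint_pos"].round(2),s["finger_gap"],s["wrist_force"].round(2))
im,d=camera("scene"); cv2.imwrite("pics/s1.png",im[:,:,::-1])
```

```text
[0.2, 0.4, 0.27] [-1.36  0.03  0.06  2.09  0.19  0.95 -0.95]
[0.31, 0.32, 0.27] [-1.12  0.01  0.15  2.12  0.16  0.9  -0.61]
[0.42, 0.13, 0.25] [-0.76 -0.01  0.34  2.18  0.06  0.8  -0.  ]
3.275 [0.4198 0.1319 0.2501] [-0.78 -0.01  0.36  2.18  0.06  0.8  -0.  ] -2.0743899650059623e-05 [-0.48  0.21 -0.31]
```

View pics/s1.png

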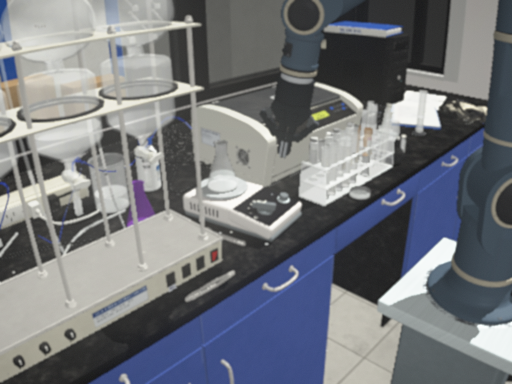

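The gripper is closed at about (290,115), clear of the rack, and the stirrer is untouched. Next is a guarded touch on a free patch of panel to calibrate fingertip height.

Run:
```python
from rig import *
from h import *
import math
A=att(math.radians(60)+math.pi); xy=np.array([.022,-.018])
movep(tcp(xy,.10),A)
move_l(tcp(xy,.035),A,feed=.1)
hit=move_l(tcp(xy,-.006),A,feed=.015,until_force=2.5)
s=sense(); L=Rt.T@(s["position"]-pc); print(hit,"tcp in panel",L.round(4),"tip gap if 25mm",L[2]-.025,s["wrist_force"].round(2),s["time_s"])
move_l(tcp(xy,.045),A,feed=.1)
print(sense()["time_s"])
```

```text
True tcp in panel [ 0.0221 -0.018   0.0249] tip gap if 25mm -0.00014704158343484264 [-0.68  0.07  3.56] 6.8917
7.5
```

Run:
```python
from rig import *
from h import *
import math
r,h=.028,.011; rad=math.radians
a=lambda th:att(th+math.pi)
th=rad(60)
move_l(tcp(blk(th,r,.021),.045),a(th),feed=.1)
move_l(tcp(blk(th,r,.021),h),a(th),feed=.06)
f0=sense()["wrist_force"]; print(f0.round(2))
for dg in (60,52,44,36,28,20,14,9):
    th=rad(dg)
    g=move_l(tcp(blk(th,r,.017),h),a(th),feed=.02,until_force=10)
    s=sense(); print(dg,g,(Rt.T@(s["wrist_force"]-f0)).round(2),round(s["time_s"],2))
    if g: break
if not g:
    th=rad(12); move_l(tcp(blk(th,r,.024),h),a(th),feed=.05)
    move_l(tcp(blk(th,r,.024),.05),a(th),feed=.1)
    sleep(.2)
im,d=camera("top"); np.savez("top1.npz",im=im,d=d)
cv2.imwrite("pics/t1.png",cv2.resize(im[130:255,175:275,::-1],None,fx=4.8,fy=4.8,interpolation=cv2.INTER_CUBIC))
im,d=camera("scene"); np.savez("scene1.npz",im=im,d=d)
cv2.imwrite("pics/s2.png",cv2.resize(im[130:250,175:310,::-1],None,fx=5,fy=5,interpolation=cv2.INTER_CUBIC))
```

```text
[0.83 1.14 0.16]
60 False [-0.21 -1.75  0.35] 9.08
52 False [-0.82  0.59  0.22] 9.46
44 False [-0.58 -1.8  -1.07] 9.83
36 False [-1.   -1.22  0.48] 10.21
28 False [-1.37 -0.83  0.76] 10.58
20 False [ 0.48 -1.13 -0.92] 10.96
14 False [ 1.46 -2.49 -0.98] 11.28
9 False [-0.22 -1.35 -0.71] 11.57
```

View pics/t1.png

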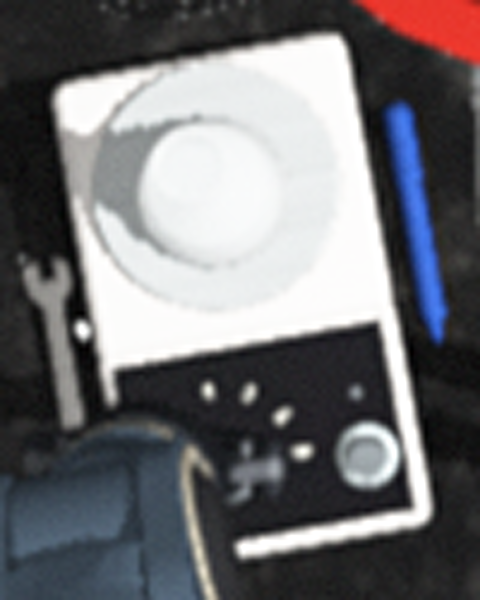

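View pics/s2.png

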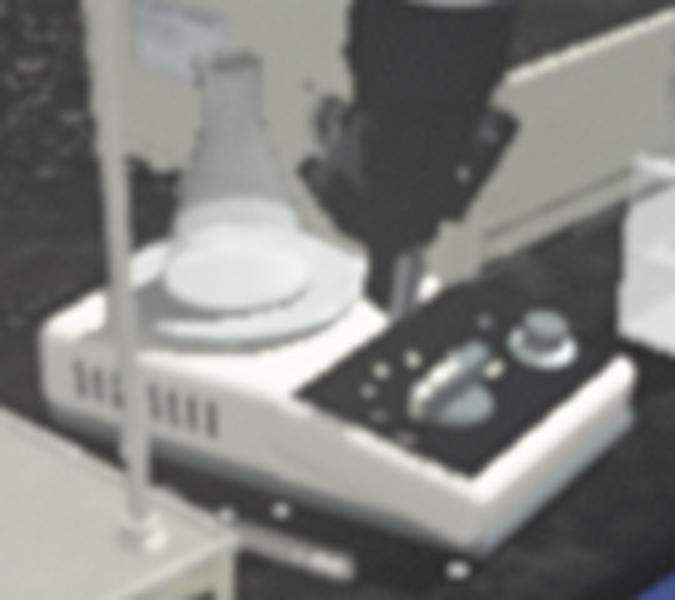

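The nose now points to the lower left in the scene crop, at about (422,400), near the ring at (405,435). I'll compare it with the predicted noses for 0 and one click.

Run:
```python
from rig import *
from h import *
p=camera_params("scene")
for th in (0,.15,.5236):
    u=np.array([np.sin(th),np.cos(th)])
    for k,rr in(("nose",.034),("tail",-.024)):
        q=(proj(p,pc+Rt@np.r_[DIAL+rr*u,.024])[0]-[175,130]+.5)*5; print(th,k,q.round(0))
im=np.load("scene1.npz")["im"][:,:,::-1]
cv2.imwrite("pics/s2z.png",cv2.resize(im[185:225,240:290],None,fx=14,fy=14,interpolation=cv2.INTER_CUBIC))
```

```text
0 nose [420. 388.]
0 tail [484. 340.]
0.15 nose [412. 383.]
0.15 tail [489. 343.]
0.5236 nose [396. 370.]
0.5236 tail [501. 352.]
```

View pics/s2z.png

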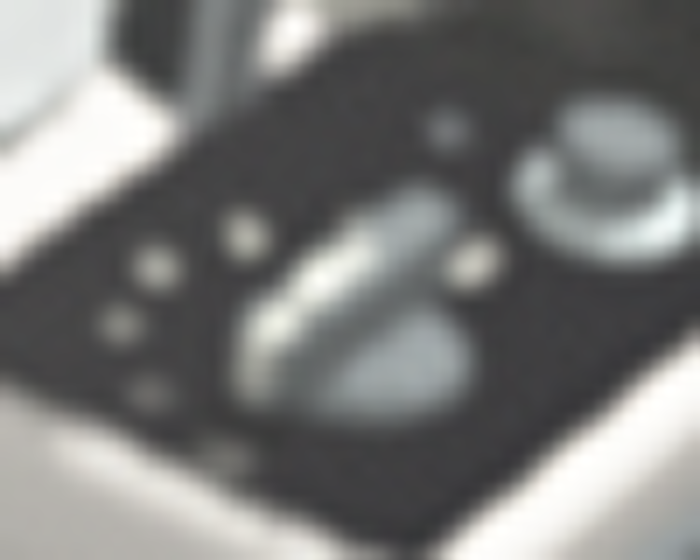

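Measured nose is at (416,391) against (420,388) predicted for zero and (396,370) for one click, so the dial is at zero. Now I'll press the key.

Run:
```python
from rig import *
from h import *
import math
A=att(math.radians(40)+math.pi)
move_l(tcp(KEY,.05),A,feed=.15)
move_l(tcp(KEY,.020),A,feed=.08)
g=move_l(tcp(KEY,.006),A,feed=.015,until_force=8)
s=sense(); L=Rt.T@(s["position"]-pc); print(g,L.round(4)-[0,0,.025],(Rt.T@s["wrist_force"]).round(2)); sleep(.25)
s=sense(); L=Rt.T@(s["position"]-pc); print(L.round(4)-[0,0,.025],(Rt.T@s["wrist_force"]).round(2))
move_l(tcp(KEY,.05),A,feed=.08)
s=sense();print((Rt.T@s["wrist_force"]).round(2),s["time_s"])
im,d=camera("top"); np.savez("top2.npz",im=im)
im,d=camera("scene"); 
cv2.imwrite("pics/s3.png",cv2.resize(im[130:250,175:310,::-1],None,fx=5,fy=5,interpolation=cv2.INTER_CUBIC))
```

```text
True [-0.0173 -0.0527  0.0113] [-0.75  0.77  8.6 ]
[-0.0173 -0.0527  0.0113] [-0.26 -1.32  7.84]
[-0.34 -0.69 -0.27] 15.65
```

View pics/s3.png

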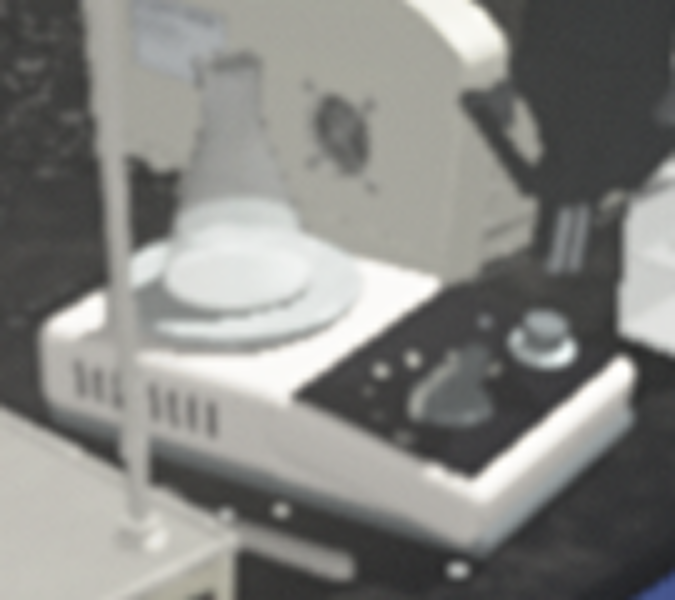

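The key bottomed: the tip was 11.3 mm above the panel, which is about 5 mm of travel, at about 8 N, and the key is up again at (545,325). Now I'll push the dial clockwise from the near side of the nose.

Run:
```python
from rig import *
from h import *
import math
r,h=.028,.011; rad=math.radians
a=lambda th:att(th+math.pi)
move_l(tcp(blk(0,r,-.022),.05),a(0),feed=.15)
move_l(tcp(blk(0,r,-.022),h),a(0),feed=.06)
f0=sense()["wrist_force"]
for dg in list(range(0,97,8))+[102,107,111]:
    th=rad(dg)
    g=move_l(tcp(blk(th,r,-.017),h),a(th),feed=.02,until_force=12)
    s=sense(); f=Rt.T@(s["wrist_force"]-f0); print(dg,g,"tangential",round(float(f@[math.cos(th),-math.sin(th),0]),2),f.round(2),round(s["time_s"],2))
    if g: break
if not g:
    move_l(tcp(blk(th,r,-.026),h),a(th),feed=.05)
    move_l(tcp(blk(th,r,-.026),.05),a(th),feed=.1)
    sleep(.2)
im,d=camera("scene"); np.savez("scene3.npz",im=im)
cv2.imwrite("pics/s4.png",cv2.resize(im[130:250,175:310,::-1],None,fx=5,fy=5,interpolation=cv2.INTER_CUBIC))
```

```text
0 False tangential -2.04 [-2.04  0.29  1.1 ] 17.8
8 False tangential -2.87 [-2.9  -0.04  1.19] 18.18
16 False tangential -0.27 [-0.3  -0.07  0.18] 18.55
24 False tangential -0.63 [-0.69  0.01  0.32] 18.93
32 False tangential -2.96 [-2.87  0.99  2.18] 19.3
40 False tangential -0.56 [-0.76 -0.04  0.56] 19.68
48 False tangential -1.09 [-0.64  0.89 -0.08] 20.05
56 False tangential -0.94 [-0.77  0.61  0.38] 20.43
64 False tangential -3.09 [-3.04  1.96  1.3 ] 20.8
72 False tangential -0.05 [ 0.11  0.09 -0.29] 21.18
80 False tangential -0.84 [-0.95  0.68  0.71] 21.55
88 False tangential -1.41 [-0.57  1.39  0.8 ] 21.93
96 False tangential -2.16 [-1.95  2.38  0.22] 22.3
102 False tangential 0.67 [-1.02 -0.47 -0.46] 22.62
107 False tangential -0.44 [-0.33  0.56  0.49] 22.92
111 False tangential -0.86 [-0.31  1.04 -0.12] 23.18
```

View pics/s4.png

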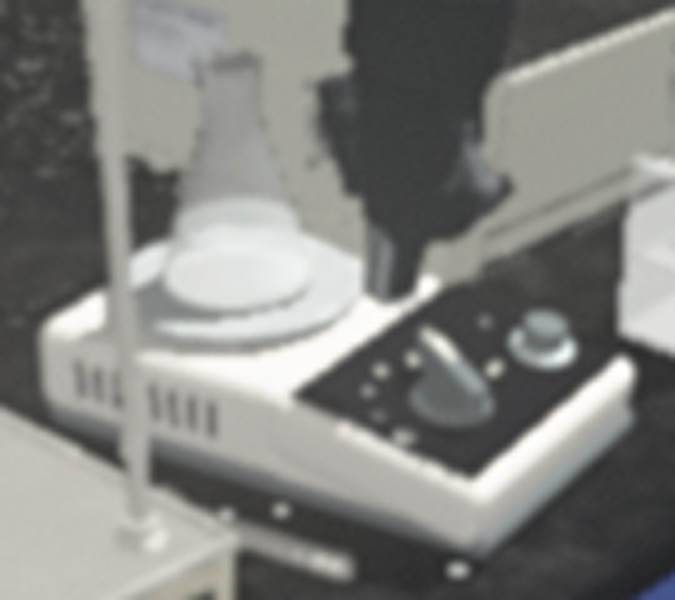

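The push forces show four rise-and-drop clicks, at 8→16, 32→40, 64→72 and 96→102 degrees. I'll retreat and verify from the top.

Run:
```python
from rig import *
from h import *
import math
s=sense(); P=np.array(s["position"])
move_l(P+Rt@np.array([-.02,0,.09]),None,feed=.15)
movep([.33,.30,.27],s["tcp_rot"])
im,d=camera("top"); np.savez("top4.npz",im=im)
c=cv2.resize(im[130:255,175:275,::-1],None,fx=4.8,fy=4.8,interpolation=cv2.INTER_CUBIC)
p=camera_params("top")
for k in (3,4,5):
    th=k*math.pi/6; q=(proj(p,pc+Rt@np.r_[DIAL+.034*np.array([math.sin(th),math.cos(th)]),.024])[0]-[175,130]+.5)*4.8; print(k,q.round(0))
    cv2.circle(c,tuple(int(v) for v in q),2,(0,0,255),-1)
cv2.imwrite("pics/t4.png",c)
# difference of other things vs first picture
a=np.load("top0.npz")["im"].astype(int); df=np.abs(a-im).max(2)>50; ys,xs=np.nonzero(df[130:275,170:370]); print(len(xs), (xs.min()+170,xs.max()+170,ys.min()+130,ys.max()+130) if len(xs) else None)
print(sense()["time_s"],sense()["position"])
```

```text
3 [210. 411.]
4 [244. 413.]
5 [272. 432.]
138 (np.int64(211), np.int64(228), np.int64(215), np.int64(237))
26.1 [0.33081304 0.29897678 0.26960543]
```

View pics/t4.png

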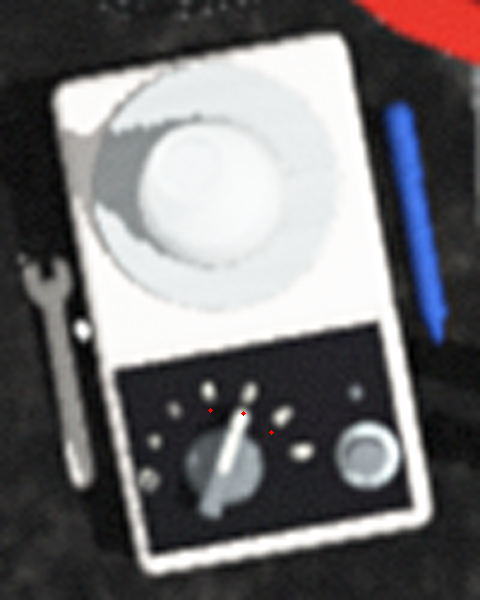

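The nose tip at (244,412) points at the fourth line at (250,392), exactly as predicted for 2.094. Only dial pixels changed in the top view, so the flask, pen, spanner and dish have not moved.

```bash
python3 -c "
from rig import *
sleep(.3); print(finish_job())"
```

```text
the job is handed in; nothing more can be done
None
```

The dial is clicked in at the fourth line, the start key was pressed with the dial at zero, and the job was handed in after about 26 s of the 61 s allowed.

**What I did:**
- With the fingers shut, I touched a free patch of the panel to check fingertip height; it matched to 0.15 mm.
- I pushed the dial anticlockwise from the second line to zero. The scene picture put the nose within about 1 pixel of its predicted zero position.
- I pressed the start key to its stop, about 5 mm of travel at about 8 N, and let it up.
- I pushed the dial clockwise through four clicks. The wrist force read after each step stayed around 3 N.
- I then drew the arm well clear.

**Last checks:**
- The final top picture has the nose at the position predicted for the fourth line.
- Comparing that picture with the first one, only the dial's pixels changed, so the flask, pen, spanner and dish look unmoved.

**One check disagreed:** my first automatic fit of the key's bezel was wrong. It gave 80 mm from the dial, so I replaced it before moving. The second fit gave 75.8 mm against the stated 76 mm.

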